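# Set the wrist trainer's orange ring against its finish stop

### The job

Two wrist trainers stand on the gym's table, each with a ring threaded on a bent wire. Slide the orange ring along its wire, around both bends, until it rests against the green stop at the other end, and leave it hanging there. Leave the blue ring where it hangs.

Things in the scene. Friction and masses are not known exactly. Their poses are not given: they have to be found in the camera images.
- ring_orange: Orange plastic ring, 46 mm outside, bore 30 mm, 16 mm long, about 40 g, loose on its wire. Origin: its centre; x axis: along the bore and the wire. At the start it hangs on the straight leg next to the grey stop, x pointing towards the green stop, its centre 88.5 mm above the table, 11.5 mm below the wire's centreline. It can be gripped from above by its sides, across the wire.
- track_orange: Orange ring's trainer, fixed: black base 270x150x16 mm, level steel wire 7 mm thick on a post at each end, open below. Origin: centre of underside, on the table, z up. Wire centreline (mm, z = 100): (-116,-45), bend (-35,-45), bend (35,45), (116,45), bends rounded at 30 mm radius. Stops: 40 mm discs on the wire, grey at x -104 to -96, green at x 96 to 104. The blue ring's trainer is alike.
- orange_park (a point): Point fixed to the orange ring's trainer where the ring's centre is when it hangs from the wire and touches the green stop: (88, 45, 88.5) mm in the trainer's frame.
- ring_blue: Blue plastic ring of the same size on the second trainer, to be left alone. Origin: its centre; x axis along its bore.
Things that resemble listed ones, but are neither listed nor needed, are in the scene too. There is more than one size of the ring_orange; the one meant has the size given above.

How it is judged:
At the end, for the whole second after the job is handed in: The orange ring hangs still on its wire against the green stop (its centre within 15 mm of the parking point), and the blue ring is within 20 mm of where it was (distance between ring_orange and orange_park below 0.015 m and linear speed of ring_orange below 0.02 m/s and distance of ring_blue from where it was at the start of the episode below 0.02 m); the robot touches nothing.
It fails at once if the blue ring is moved by more than 20 mm (distance of ring_blue from where it was at the start of the episode above 0.02 m).
It also fails if it takes over 40 s, if anything falls off the work surface, if the arm or the gripper's body presses on something with over 40 N, if the wrist force passes 120 N, or if a joint passes its speed limit or range.

### The arm

A 6-joint arm with a two-finger parallel gripper is mounted at the origin on the work surface. World frame = base frame: x ahead of the robot, y to its left, z up, the work surface at z = 0. Lengths are in m, angles in rad, forces in N, time in s.
With the tool pointing down it reaches from about 0.3 to 0.875 m from the base axis. Payload 6.4 kg.
Tool frame: the origin (TCP) lies between the finger pads; the fingertips stand 19 mm ahead of it and the grasp point (between the pads) is the TCP (ctrl.tips_ahead is the z of the fingertips in the tool frame, in m); z points along the fingers, y is the line along which they close (so a half turn about z gives the same grasp; the last joint's range is limited). The gripper opens to 85 mm and grips with 20 to 120 N. Pads are 22 mm wide; open, the fingers measure 114 mm over their backs; the gripper's body (76 mm by 85 mm) begins 54 mm behind the grasp point. The pads swing forward as they close: fully open they stand 13 mm farther back than shut.
Start: joints at [1.116, 0.181, 1.607, -0, 1.354, -0.206], TCP at [0.142, 0.557, 0.25] pointing down, gripper open.
Joint ranges: [-2.99, 2.99], [-0.89, 2.07], [0.3, 2.58], [-1.14, 4.28], [0, 2.63], [-3.12, 3.12]. Speed limits (rad/s): [2.57, 2.57, 3.01, 3.14, 3.14, 3.14].

### API

Orientations are given as a unit quaternion [w, x, y, z].
In Python, from bench import readout, vision, ctrl gives the robot as it stands.
- The arm moves only by the tool play_rows, never from a script. Its arguments are lists of equal length, an entry for each row: "xyz": the shift along the tool's x, y, z in mm, a list of three; "rot": the turn, a rotation vector about the tool's x, y, z in rad, a list of three; "grip": the opening, from 0 (shut) to 1 (fully open). In form: {"xyz": [[x, y, z], ...], "rot": [[rx, ry, rz], ...], "grip": [grip, ...]}. A call has exactly 10 rows; each row is the pose to reach, as a shift and turn from the pose commanded when the call began, along the tool's axes at that moment; what a row does not reach only later rows make up. A row lasts 1/8 s, in which the tool goes at most 62.5 mm and 10.7 degrees, less where a joint would pass 70% of its speed; a pose out of reach is approached as far as the arm can. A call with a gripper value outside its range is refused whole. The fingers move at their own pace and stop on an object; the grip force is fixed at half the most. Time passes only in rows, so rows that repeat a pose let the fingers close, or fill a call up. It gives the time, the measured TCP pose, the force, the opening and the grip force at its end, in the units of the state.
- readout.get_obs(): the state, without advancing time (a new reading comes with each control period).
- vision.camera(name): name is "scene" or "top"; returns a dict with "color" (420x560x3 uint8, red, green, blue), "depth" (420x560 float32, m along the optical axis (not along the pixel's ray), 0 where there is no reading), "camera_matrix" (3x3 intrinsics, pixels), "extrinsics" (4x4, takes a point from camera to world coordinates). Camera axes: x right, y down, z forward; pixel columns grow to the right and rows downward; lengths in m; the calibration is good to about 2 mm. A picture is of the moment at which its call begins.
- ctrl.hand_in(): hands the job in; it is judged then, once.
The state is a dict: "time_s": time; "q": joint angles; "dq": joint speeds; "joint_efforts": joint torques, N m; "eef_pos": TCP position; "eef_rot": TCP orientation; "wrist_force": force on the tool from outside, world axes, zero at the start; "torque": the same for the moment, N m; "opening": opening from 0.0 (shut) to 1.0 (fully open); "grasp_force": force on a finger pad.
Only numpy, scipy, OpenCV 4.12 (cv2) and the standard library are available. Lean on these libraries where they do the work, as an engineer would, in place of code of your own. Each camera call takes 0.05 s, during which the arm holds its last target. There are 200 camera calls.

## Working session

There is one attempt and no reset: what is moved stays moved. The work goes in short steps, Python scripts to look and compute and a tool call to move; the robot and the scene stay as the last step left them, time stands still between calls to the robot, and variables do not carry over. Pictures are saved under pics/ and viewed, at most 10 in all, crops included, and the job is handed in when it is done.

Besides the shell and the picture viewer there is one more tool, called after ">>>" by a JSON object that holds its "fn" and its "kwargs". play_rows: Moves the arm, as the interface text tells. Its arguments: {"type":"object","properties":{"xyz":{"type":"array","items":{"type":"array","items":{"type":"number"}}},"rot":{"type":"array","items":{"type":"array","items":{"type":"number"}}},"grip":{"type":"array","items":{"type":"number"}}},"required":["xyz","rot","grip"]}

```bash
mkdir -p pics; python3 - <<'E'
from bench import readout, vision, ctrl
import cv2, numpy as np
for n in ("top","scene"):
    c=vision.camera(n); np.savez(f"{n}.npz",**c)
    cv2.imwrite(f"pics/{n}0.png",cv2.resize(c["color"][:,:,::-1],(800,600),interpolation=cv2.INTER_CUBIC))
print(readout.get_obs())
E
```

```text
{'time_s': 0.1, 'q': array([ 1.11570136e+00,  1.81449981e-01,  1.60787839e+00, -1.13862835e-05,
        1.35382682e+00, -2.06287833e-01]), 'dq': array([-0.0006017 ,  0.00082932, -0.00213835, -0.00029139, -0.00124737,
        0.00017869]), 'joint_efforts': array([-1.20319683e-04, -4.45875478e+01, -3.52238560e+01, -3.74088186e-04,
        4.12447873e-03, -3.08349092e-05]), 'eef_pos': array([0.14136558, 0.55687701, 0.24949797]), 'eef_rot': array([-2.48419481e-04,  1.24081673e-01,  9.92271701e-01, -7.40746928e-04]), 'wrist_force': array([ 0.20601001, -0.32612613, -0.70868184]), 'torque': array([-0.01764904,  0.06874504,  0.01858002]), 'grasp_force': 0.0, 'opening': 1.0012846207176114}
```

View pics/top0.png

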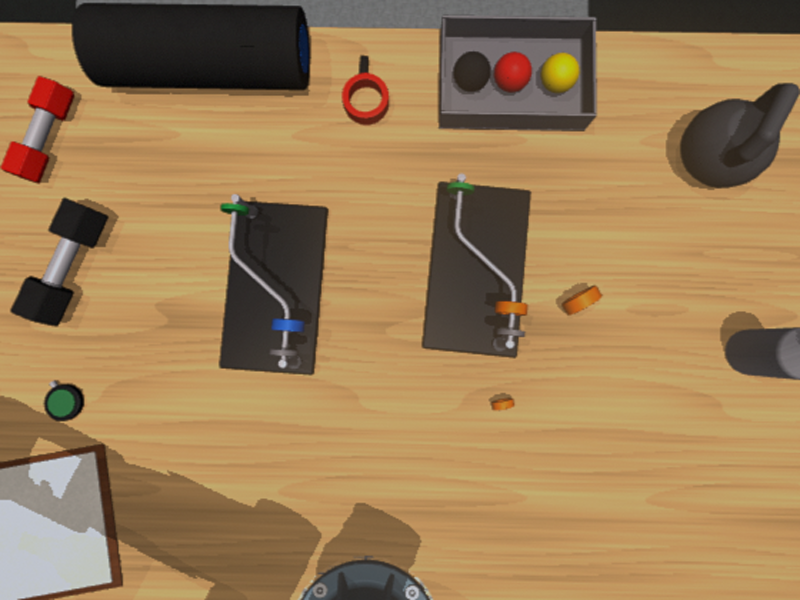

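View pics/scene0.png

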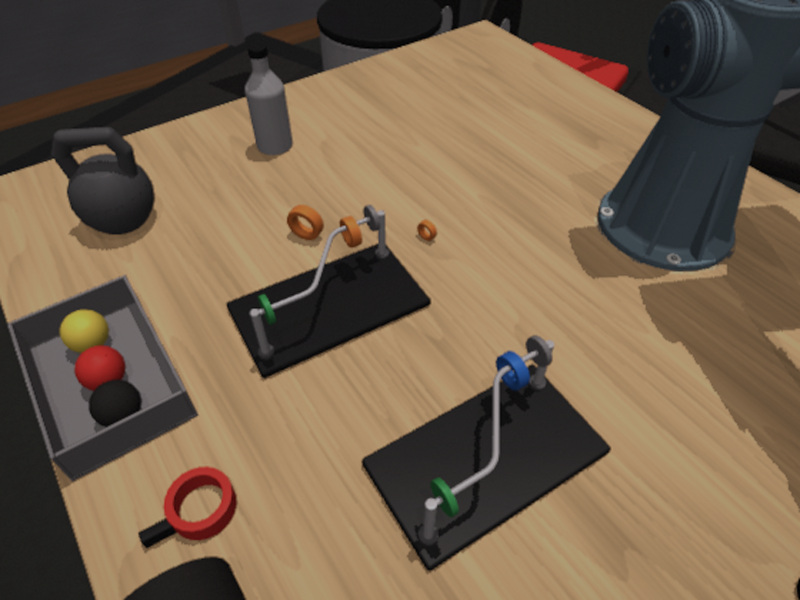

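The top view shows the orange trainer with base corners at about (438,182), (530,190), (517,357) and (423,347). The orange ring is at (511,308), the grey stop at (510,333) and the green stop at (460,186). The blue trainer is about 210 px to the left, and the loose orange rings at (582,299) and (502,403) are decoys.

```bash
cat > h.py <<'E'
import numpy as np, cv2
from scipy.optimize import least_squares
def ray(c,px,z):
    K,T=c["camera_matrix"],c["extrinsics"]
    d=T[:3,:3]@np.linalg.solve(K,[px[0],px[1],1.]); o=T[:3,3]
    return o+d*(z-o[2])/d[2]
def cloud(c):
    K,T=c["camera_matrix"],c["extrinsics"]; v,u=np.mgrid[:420,:560]; d=c["depth"]
    P=np.stack([(u-K[0,2])/K[0,0]*d,(v-K[1,2])/K[1,1]*d,d],-1)
    return P@T[:3,:3].T+T[:3,3]
E
python3 - <<'E'
from h import *
c=dict(np.load("top.npz"))
L=np.array([[135,75],[135,-75],[-135,-75],[-135,75]])/1e3
px=np.array([[438,182],[530,190],[517,357],[423,347]])*.7
W=np.array([ray(c,p,.016)[:2] for p in px])
# wire end tips/stops at z=.1 : wire end centres
L2=np.array([[100,45],[-100,-45]])/1e3
f=lambda t,L:L@np.array([[np.cos(t[2]),np.sin(t[2])],[-np.sin(t[2]),np.cos(t[2])]])+t[:2]
s=least_squares(lambda t:(f(t,L)-W).ravel(),[.5,0,0]); print("corners",s.x,np.abs(s.fun).max())
# wire cloud fit, both cameras
x=np.r_[np.linspace(-116,-35,40),np.linspace(-35,35,40),np.linspace(35,116,40)]/1e3
y=np.r_[np.full(40,-45),np.linspace(-45,45,40),np.full(40,45)]/1e3
from scipy.spatial import cKDTree
kd=cKDTree(np.c_[x,y])
for n in("top","scene"):
    c=dict(np.load(n+".npz"));P=cloud(c);ok=c["depth"]>0
    col=c["color"].astype(int); grey=(col.max(-1)-col.min(-1)<25)
    g=lambda t,Q:(Q-t[:2])@np.array([[np.cos(t[2]),-np.sin(t[2])],[np.sin(t[2]),np.cos(t[2])]])
    q=g(s.x,P[...,:2].reshape(-1,2)).reshape(420,560,2)
    inb=ok&(abs(q[...,0])<.14)&(abs(q[...,1])<.08)
    m=inb&grey&(P[...,2]>.085)&(P[...,2]<.112)&(abs(q[...,0])<.09)
    Q=P[m][:,:2]
    r=least_squares(lambda t:kd.query(g(t,Q))[0],s.x,loss="soft_l1",f_scale=.002)
    print(n,len(Q),r.x,np.median(r.fun),"z",np.median(P[m][:,2]))
    hsv=cv2.cvtColor(c["color"],cv2.COLOR_RGB2HSV)
    o=inb&(hsv[...,0]<18)&(hsv[...,1]>170)&(P[...,2]>.06)
    gr=inb&(abs(hsv[...,0].astype(int)-60)<20)&(hsv[...,1]>100)&(P[...,2]>.06)
    for nm,mm in(("ring",o),("green",gr)):
        A=P[mm]; print(nm,len(A),A.min(0).round(4),A.max(0).round(4),"local",g(r.x,A[:,:2]).min(0).round(4),g(r.x,A[:,:2]).max(0).round(4))
    bl=ok&(abs(hsv[...,0].astype(int)-110)<12)&(hsv[...,1]>130)&(P[...,2]>.06)&(P[...,2]<.13)
    print("blue",bl.sum(),np.median(P[bl],0))
E
```

```text
corners [ 0.56556726 -0.16534673 -0.07609202] 0.0024333284415032352
top 339 [ 0.56559701 -0.16433385 -0.08616974] 0.0018874257343319957 z 0.10228948227309953
ring 183 [ 0.4889 -0.2245  0.0711] [ 0.5064 -0.1818  0.114 ] local [-0.0716 -0.0662] [-0.0554 -0.023 ]
green 78 [ 0.6649 -0.1467  0.1045] [ 0.674  -0.1094  0.1225] local [0.0963 0.0263] [0.1047 0.0638]
blue 262 [0.47189623 0.11373228 0.10297497]
scene 296 [ 0.56859252 -0.16323541 -0.08922613] 0.001686039733738049 z 0.10224292153569886
ring 186 [ 0.495  -0.2246  0.0699] [ 0.5099 -0.181   0.113 ] local [-0.0699 -0.0667] [-0.0559 -0.0237]
green 128 [ 0.6675 -0.1465  0.0815] [ 0.6768 -0.1079  0.1204] local [0.095 0.026] [0.1033 0.0643]
blue 377 [0.47313854 0.12135992 0.09803357]
```

```bash
cat >> h.py <<'E'
from scipy.spatial.transform import Rotation as R
TR=np.array([.567,-.164,-.0865])
def world(l,t=TR):
    c,s=np.cos(t[2]),np.sin(t[2]); return np.array([t[0]+c*l[0]-s*l[1],t[1]+s*l[0]+c*l[1],l[2]])
def rel(p0,R0,loc,yaw):
    "local trainer point (m), local yaw -> tool shift mm, rotvec"
    x=TR[2]+yaw; Rt=np.array([[-np.cos(x),-np.sin(x),0],[-np.sin(x),np.cos(x),0],[0,0,-1]]).T
    Rt=np.column_stack([[-np.cos(x),-np.sin(x),0],[-np.sin(x),np.cos(x),0],[0,0,-1]])
    return (R0.T@(world(loc)-p0)*1e3).round(1),R.from_matrix(R0.T@Rt).as_rotvec().round(3)
def now(o):
    q=o["eef_rot"]; return o["eef_pos"],R.from_quat([q[1],q[2],q[3],q[0]]).as_matrix()
E
python3 - <<'E'
from h import *
from bench import readout
p,Q=now(readout.get_obs())
print(rel(p,Q,[-.066,-.045,.25],0),rel(p,Q,[-.066,-.045,.0885],0),world([-.066,-.045,0]))
print((Q.T@(np.array([.42,.2,.25])-p)*1e3).round())
E
```

```text
(array([-5.322e+02, -6.489e+02,  3.000e-01]), array([-0.002, -0.   , -0.162])) (array([-532.2, -648.7,  161.8]), array([-0.002, -0.   , -0.162])) [ 0.49735911 -0.20312987  0.        ]
[-358. -277.   -0.]
```

>>> {"fn": "play_rows", "kwargs": {"xyz": [[-45, -35, 0], [-90, -70, 0], [-140, -108, 0], [-190, -147, 0], [-238, -184, 0], [-285, -220, 0], [-325, -255, 0], [-358, -300, 0], [-380, -350, 0], [-405, -400, 0]], "rot": [[0, 0, -0.02], [0, 0, -0.04], [0, 0, -0.06], [0, 0, -0.08], [0, 0, -0.1], [0, 0, -0.12], [0, 0, -0.14], [0, 0, -0.16], [0, 0, -0.16], [0, 0, -0.16]], "grip": [1, 1, 1, 1, 1, 1, 1, 1, 1, 1]}}

```text
time_s: 1.35
eef_pos: [0.4355, 0.0682, 0.25]
eef_rot: [-0.0, 0.044, 0.999, 0.0]
wrist_force: [1.0, 0.4, 1.0]
opening: 1.004
grasp_force: 0.0
```

```bash
python3 - <<'E'
from h import *
from bench import readout
o=readout.get_obs();p,Q=now(o)
print(p,o["q"].round(2));print(rel(p,Q,[-.066,-.045,.25],0),rel(p,Q,[-.066,-.045,.155],0))
E
```

```text
[0.43545586 0.06823093 0.25004883] [-0.12 -0.13  1.93  0.    1.35 -1.6 ]
(array([ -85.7, -264.8,   -0. ]), array([ 0.   , -0.   , -0.002])) (array([ -85.7, -264.8,   95. ]), array([ 0.   , -0.   , -0.002]))
```

>>> {"fn": "play_rows", "kwargs": {"xyz": [[-18, -55, 0], [-36, -110, 0], [-54, -165, 0], [-70, -215, 0], [-80, -248, 0], [-85.7, -264.8, 20], [-85.7, -264.8, 55], [-85.7, -264.8, 85], [-85.7, -264.8, 95], [-85.7, -264.8, 95]], "rot": [[0, 0, 0], [0, 0, 0], [0, 0, 0], [0, 0, 0], [0, 0, 0], [0, 0, 0], [0, 0, 0], [0, 0, 0], [0, 0, 0], [0, 0, 0]], "grip": [1, 1, 1, 1, 1, 1, 1, 1, 1, 1]}}

```text
time_s: 2.6
eef_pos: [0.4973, -0.2012, 0.155]
eef_rot: [-0.001, 0.044, 0.999, 0.0]
wrist_force: [-1.3, 0.5, -0.0]
opening: 1.005
grasp_force: 0.0
```

```bash
python3 - <<'E'
from h import *
from bench import readout,vision
o=readout.get_obs();p,Q=now(o)
print(p,o["q"].round(2));print(rel(p,Q,[-.066,-.045,.0885],0))
c=vision.camera("scene"); im=c["color"][:,:,::-1]
cv2.imwrite("pics/s1.png",cv2.resize(im[60:270,130:410],(800,600),interpolation=cv2.INTER_CUBIC))
E
```

```text
[ 0.49725646 -0.20123455  0.15497637] [-0.61  0.2   1.79 -0.    1.15 -2.09]
(array([-0.3, -1.9, 66.5]), array([ 0.001, -0.001, -0.002]))
```

View pics/s1.png

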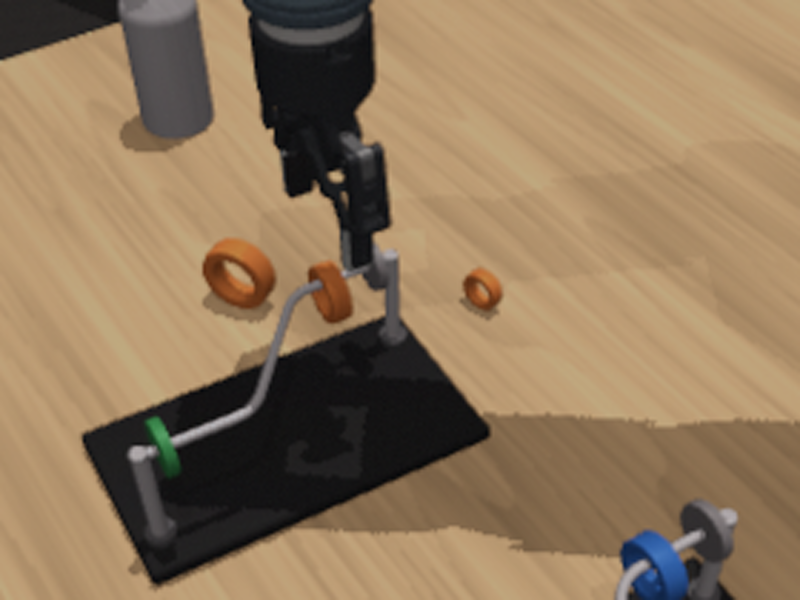

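The open fingers are above the orange ring, which is at crop pixel (330,292). Descending to grip it.

>>> {"fn": "play_rows", "kwargs": {"xyz": [[0, 0, 20], [0, 0, 40], [0, 0, 56], [0, 0, 66], [0, 0, 66], [0, 0, 66], [0, 0, 66], [0, 0, 66], [0, 0, 66], [0, 0, 66]], "rot": [[0, 0, 0], [0, 0, 0], [0, 0, 0], [0, 0, 0], [0, 0, 0], [0, 0, 0], [0, 0, 0], [0, 0, 0], [0, 0, 0], [0, 0, 0]], "grip": [1, 1, 1, 1, 0.3, 0.3, 0.3, 0.3, 0.3, 0.3]}}

```text
time_s: 3.9
eef_pos: [0.4981, -0.2019, 0.0904]
eef_rot: [0.001, 0.044, 0.999, -0.001]
wrist_force: [-1.4, 0.9, 6.8]
opening: 0.52
grasp_force: 60.6
```

```bash
python3 - <<'E'
from h import *
from bench import readout,vision
o=readout.get_obs();p,Q=now(o)
print(p,o["opening"],o["wrist_force"]);print(rel(p,Q,[-.066,-.045,.0885],0))
c=vision.camera("scene"); im=c["color"][:,:,::-1]
cv2.imwrite("pics/s2.png",cv2.resize(im[110:250,150:337],(800,600),interpolation=cv2.INTER_CUBIC))
P=cloud(c);hsv=cv2.cvtColor(c["color"],cv2.COLOR_RGB2HSV)
m=(hsv[...,0]<18)&(hsv[...,1]>170)&(P[...,2]>.065)&(abs(P[...,0]-.5)<.05)&(abs(P[...,1]+.2)<.05)
A=P[m];print(len(A),A.min(0),A.max(0))
E
```

```text
[ 0.49813599 -0.20190433  0.09036323] 0.5199846517883884 [-1.42008263  0.8811555   6.83490492]
(array([ 0.7, -1.3,  1.9]), array([-0.001,  0.002, -0.002]))
88 [ 0.49498383 -0.22481828  0.06957243] [ 0.51051285 -0.18736439  0.11104344]
```

View pics/s2.png

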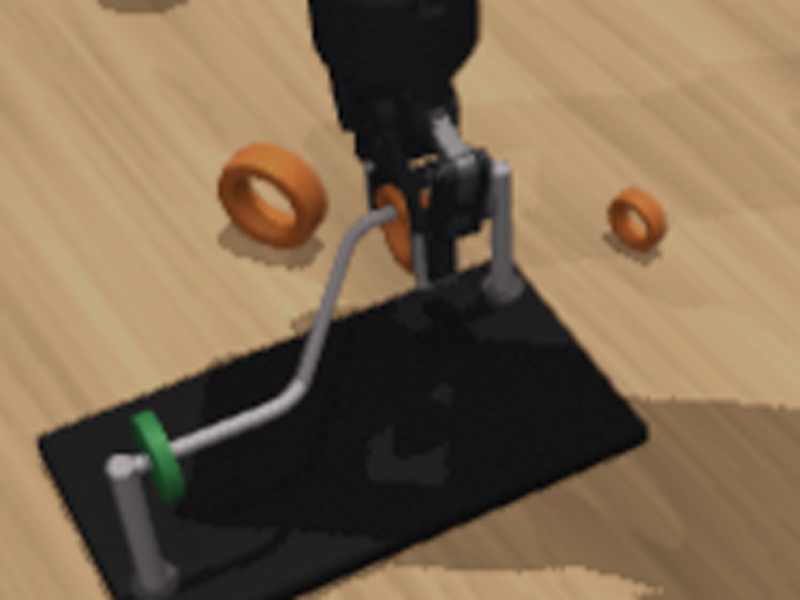

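```bash
cat > path.py <<'E'
from h import *
from scipy.interpolate import interp1d
from scipy.ndimage import gaussian_filter1d
V=np.array([[-116,-45],[-35,-45],[35,45],[116,45]],float)
s=np.r_[0,np.cumsum(np.linalg.norm(np.diff(V,axis=0),axis=1))]
S=np.arange(0,s[-1],.5); W=interp1d(s,V,axis=0)(S)
W=gaussian_filter1d(W,16,axis=0,mode="nearest")  # ~rounded bends (8 mm sigma)
T=np.gradient(W,axis=0);Y=gaussian_filter1d(np.unwrap(np.arctan2(T[:,1],T[:,0])),12,mode="nearest")
i0=np.argmin(abs(W[:,0]+63.3)); i1=np.argmin(abs(W[:,0]-88.5))
idx=np.linspace(i0,i1,41).round().astype(int)
pose=np.c_[W[idx]-2.5*np.c_[np.cos(Y[idx]),np.sin(Y[idx])],Y[idx]]
for k in range(4):
    a=pose[10*k]; c,q=np.cos(a[2]),np.sin(a[2])
    d=pose[10*k+1:10*k+11]-a
    tx=-(c*d[:,0]+q*d[:,1]); ty=-q*d[:,0]+c*d[:,1]
    print(k,a.round(2)); print([[float(round(x,1)),float(round(y,1)),0] for x,y in zip(tx,ty)]); print([[0,0,float(round(-w,2))] for w in d[:,2]])
E
python3 path.py
```

```text
0 [-66. -45.   0.]
[[-5.0, -0.0, 0], [-10.0, -0.1, 0], [-14.5, -0.1, 0], [-19.3, -0.0, 0], [-24.0, 0.5, 0], [-28.4, 1.7, 0], [-32.3, 4.0, 0], [-35.5, 6.7, 0], [-38.9, 10.3, 0], [-42.0, 14.2, 0]]
[[0, 0, -0.01], [0, 0, -0.02], [0, 0, -0.07], [0, 0, -0.16], [0, 0, -0.31], [0, 0, -0.49], [0, 0, -0.66], [0, 0, -0.78], [0, 0, -0.86], [0, 0, -0.89]]
1 [-23.99 -30.76   0.89]
[[-5.0, 0.0, 0], [-10.0, 0.1, 0], [-14.5, 0.2, 0], [-19.5, 0.3, 0], [-24.5, 0.4, 0], [-29.5, 0.4, 0], [-34.5, 0.5, 0], [-39.0, 0.6, 0], [-44.0, 0.7, 0], [-49.0, 0.8, 0]]
[[0, 0, -0.01], [0, 0, -0.02], [0, 0, -0.02], [0, 0, -0.02], [0, 0, -0.02], [0, 0, -0.02], [0, 0, -0.02], [0, 0, -0.02], [0, 0, -0.02], [0, 0, -0.02]]
2 [6.13 7.89 0.91]
[[-5.0, 0.0, 0], [-10.0, 0.0, 0], [-14.5, 0.0, 0], [-19.5, 0.0, 0], [-24.5, 0.0, 0], [-29.5, 0.1, 0], [-34.4, 0.0, 0], [-38.6, -0.3, 0], [-43.1, -1.3, 0], [-47.2, -3.2, 0]]
[[0, 0, 0.0], [0, 0, 0.0], [0, 0, 0.0], [0, 0, 0.0], [0, 0, 0.02], [0, 0, 0.06], [0, 0, 0.14], [0, 0, 0.26], [0, 0, 0.44], [0, 0, 0.62]]
3 [37.64 43.14  0.29]
[[-4.7, -0.2, 0], [-9.5, -1.2, 0], [-13.8, -2.3, 0], [-18.6, -3.7, 0], [-23.4, -5.1, 0], [-28.1, -6.5, 0], [-32.9, -8.0, 0], [-37.2, -9.3, 0], [-42.0, -10.7, 0], [-46.8, -12.2, 0]]
[[0, 0, 0.14], [0, 0, 0.23], [0, 0, 0.27], [0, 0, 0.29], [0, 0, 0.29], [0, 0, 0.29], [0, 0, 0.29], [0, 0, 0.29], [0, 0, 0.29], [0, 0, 0.29]]
```

>>> {"fn": "play_rows", "kwargs": {"xyz": [[0, 0, -2], [0, 0, -4], [0, 0, -6], [0, 0, -8], [0, 0, -10], [0, 0, -10], [0, 0, -10], [0, 0, -10], [0, 0, -10], [0, 0, -10]], "rot": [[0, 0, 0], [0, 0, 0], [0, 0, 0], [0, 0, 0], [0, 0, 0], [0, 0, 0], [0, 0, 0], [0, 0, 0], [0, 0, 0], [0, 0, 0]], "grip": [0.3, 0.3, 0.3, 0.3, 0.3, 0.3, 0.3, 0.3, 0.3, 0.3]}}

```text
time_s: 5.2
eef_pos: [0.4975, -0.2014, 0.0992]
eef_rot: [-0.0, 0.044, 0.999, 0.0]
wrist_force: [0.5, 0.7, 0.3]
opening: 0.518
grasp_force: 61.0
```

```bash
sed -i 's/^i0=/Y=np.minimum(Y,.75)\ni0=/' path.py; python3 path.py
```

```text
0 [-66. -45.   0.]
[[-5.0, -0.0, 0], [-10.0, -0.1, 0], [-14.5, -0.1, 0], [-19.3, -0.0, 0], [-24.0, 0.5, 0], [-28.4, 1.7, 0], [-32.3, 4.0, 0], [-35.5, 6.8, 0], [-38.7, 10.5, 0], [-41.8, 14.4, 0]]
[[0, 0, -0.01], [0, 0, -0.02], [0, 0, -0.07], [0, 0, -0.16], [0, 0, -0.31], [0, 0, -0.49], [0, 0, -0.66], [0, 0, -0.75], [0, 0, -0.75], [0, 0, -0.75]]
1 [-24.25 -30.51   0.75]
[[-4.9, 0.8, 0], [-9.9, 1.6, 0], [-14.3, 2.3, 0], [-19.2, 3.1, 0], [-24.2, 3.9, 0], [-29.1, 4.7, 0], [-34.1, 5.5, 0], [-38.5, 6.2, 0], [-43.4, 7.0, 0], [-48.4, 7.8, 0]]
[[0, 0, -0.0], [0, 0, -0.0], [0, 0, -0.0], [0, 0, -0.0], [0, 0, -0.0], [0, 0, -0.0], [0, 0, -0.0], [0, 0, -0.0], [0, 0, -0.0], [0, 0, -0.0]]
2 [5.84 8.16 0.75]
[[-4.9, 0.8, 0], [-9.9, 1.6, 0], [-14.3, 2.3, 0], [-19.3, 3.1, 0], [-24.2, 3.9, 0], [-29.1, 4.6, 0], [-34.0, 5.2, 0], [-38.2, 5.5, 0], [-42.8, 5.2, 0], [-47.1, 3.9, 0]]
[[0, 0, -0.0], [0, 0, -0.0], [0, 0, -0.0], [0, 0, -0.0], [0, 0, -0.0], [0, 0, -0.0], [0, 0, -0.0], [0, 0, 0.1], [0, 0, 0.28], [0, 0, 0.46]]
3 [37.64 43.14  0.29]
[[-4.7, -0.2, 0], [-9.5, -1.2, 0], [-13.8, -2.3, 0], [-18.6, -3.7, 0], [-23.4, -5.1, 0], [-28.1, -6.5, 0], [-32.9, -8.0, 0], [-37.2, -9.3, 0], [-42.0, -10.7, 0], [-46.8, -12.2, 0]]
[[0, 0, 0.14], [0, 0, 0.23], [0, 0, 0.27], [0, 0, 0.29], [0, 0, 0.29], [0, 0, 0.29], [0, 0, 0.29], [0, 0, 0.29], [0, 0, 0.29], [0, 0, 0.29]]
```

>>> {"fn": "play_rows", "kwargs": {"xyz": [[-5, 0, 0], [-10, 0, 0], [-14.5, 0, 0], [-19.3, 0, 0], [-24, 0.5, 0], [-28.4, 1.7, 0], [-32.3, 4, 0], [-35.5, 6.8, 0], [-38.7, 10.5, 0], [-41.8, 14.4, 0]], "rot": [[0, 0, -0.01], [0, 0, -0.02], [0, 0, -0.07], [0, 0, -0.16], [0, 0, -0.31], [0, 0, -0.49], [0, 0, -0.66], [0, 0, -0.75], [0, 0, -0.75], [0, 0, -0.75]], "grip": [0.3, 0.3, 0.3, 0.3, 0.3, 0.3, 0.3, 0.3, 0.3, 0.3]}}

```text
time_s: 6.45
eef_pos: [0.5407, -0.1906, 0.0992]
eef_rot: [-0.0, -0.324, 0.946, 0.0]
wrist_force: [0.3, 0.4, 0.3]
opening: 0.515
grasp_force: 61.0
```

```bash
cat > chk.py <<'E'
import sys
from h import *
from bench import readout,vision
n,x,y,yaw,z=sys.argv[1],*map(float,sys.argv[2:6])
o=readout.get_obs();p,Q=now(o)
print(p,o["q"].round(2),o["opening"],o["wrist_force"].round(1),"err to plan",rel(p,Q,[x/1e3,y/1e3,z/1e3],yaw))
if n!="-":
    im=vision.camera("scene")["color"][:,:,::-1]
    cv2.imwrite(f"pics/{n}.png",cv2.resize(im[110:250,150:337],(800,600),interpolation=cv2.INTER_CUBIC))
E
python3 chk.py s3 -24.25 -30.51 .75 98.5
```

```text
[ 0.54071248 -0.19061783  0.09923592] [-0.55  0.36  1.72  0.    1.06 -2.78] 0.5152624542126157 [0.3 0.4 0.3] err to plan (array([ 1.4, -1. ,  0.7]), array([ 0.   , -0.   , -0.004]))
```

View pics/s3.png

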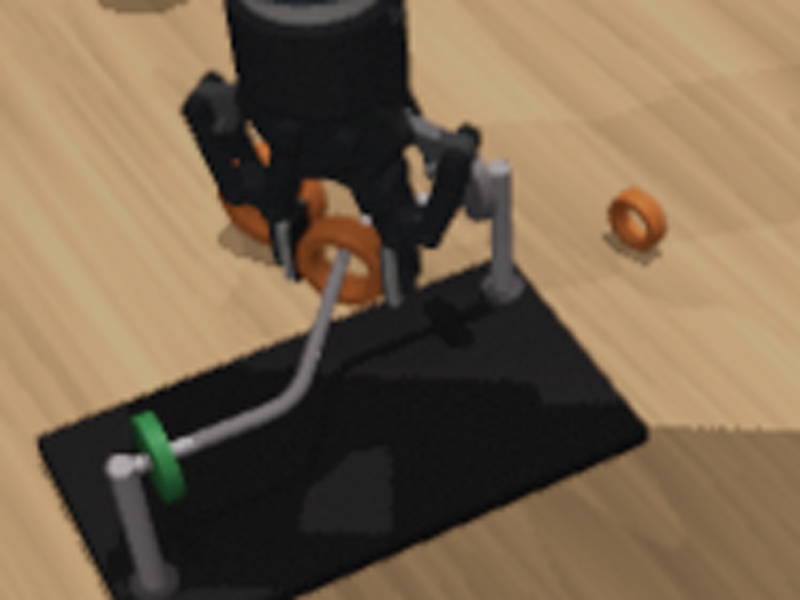

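The ring at (343,260) is past the first bend, with the wire through the middle of its bore and no contact force. Continuing along the diagonal.

>>> {"fn": "play_rows", "kwargs": {"xyz": [[-4.9, 0.8, 0], [-9.9, 1.6, 0], [-14.3, 2.3, 0], [-19.2, 3.1, 0], [-24.2, 3.9, 0], [-29.1, 4.7, 0], [-34.1, 5.5, 0], [-38.5, 6.2, 0], [-43.4, 7, 0], [-48.4, 7.8, 0]], "rot": [[0, 0, 0], [0, 0, 0], [0, 0, 0], [0, 0, 0], [0, 0, 0], [0, 0, 0], [0, 0, 0], [0, 0, 0], [0, 0, 0], [0, 0, 0]], "grip": [0.3, 0.3, 0.3, 0.3, 0.3, 0.3, 0.3, 0.3, 0.3, 0.3]}}

```text
time_s: 7.75
eef_pos: [0.574, -0.1547, 0.0993]
eef_rot: [0.0, -0.325, 0.946, 0.0]
wrist_force: [0.3, 0.5, 0.1]
opening: 0.516
grasp_force: 61.0
```

>>> {"fn": "play_rows", "kwargs": {"xyz": [[-4.9, 0.8, 0], [-9.9, 1.6, 0], [-14.3, 2.3, 0], [-19.3, 3.1, 0], [-24.2, 3.9, 0], [-29.1, 4.6, 0], [-34, 5.2, 0], [-38.2, 5.5, 0], [-42.8, 5.2, 0], [-47.1, 3.9, 0]], "rot": [[0, 0, 0], [0, 0, 0], [0, 0, 0], [0, 0, 0], [0, 0, 0], [0, 0, 0], [0, 0, 0], [0, 0, 0.1], [0, 0, 0.28], [0, 0, 0.46]], "grip": [0.3, 0.3, 0.3, 0.3, 0.3, 0.3, 0.3, 0.3, 0.3, 0.3]}}

```text
time_s: 9.0
eef_pos: [0.6088, -0.1227, 0.0993]
eef_rot: [-0.0, -0.098, 0.995, 0.0]
wrist_force: [-0.4, -0.3, -0.9]
opening: 0.52
grasp_force: 61.0
```

```bash
python3 chk.py s4 37.64 43.14 .29 98.5
```

```text
[ 0.60882204 -0.12269343  0.0992782 ] [-0.39  0.45  1.59 -0.    1.1  -2.16] 0.519549313458148 [-0.4 -0.3 -0.9] err to plan (array([ 0.9, -1.4,  0.8]), array([ 0.   , -0.   , -0.008]))
```

View pics/s4.png

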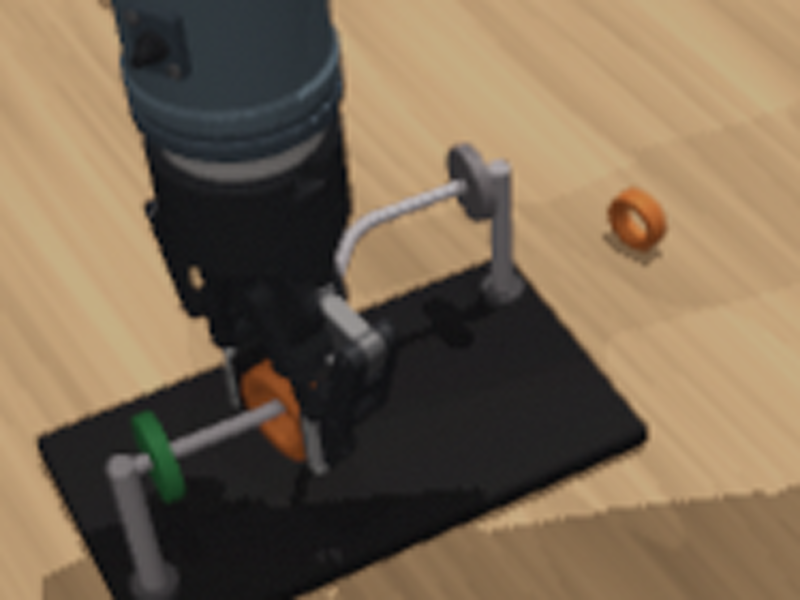

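The ring at (275,408) is past the second bend, centred on the wire. Moving along the final leg with a 1 mm lateral correction.

>>> {"fn": "play_rows", "kwargs": {"xyz": [[-4.7, -0.5, 0], [-9.5, -1.8, 0], [-13.8, -3.2, 0], [-18.6, -4.7, 0], [-23.4, -6.1, 0], [-28.1, -7.5, 0], [-32.9, -9, 0], [-37.2, -10.3, 0], [-42, -11.7, 0], [-46, -13, 0]], "rot": [[0, 0, 0.14], [0, 0, 0.23], [0, 0, 0.27], [0, 0, 0.29], [0, 0, 0.29], [0, 0, 0.29], [0, 0, 0.29], [0, 0, 0.29], [0, 0, 0.29], [0, 0, 0.29]], "grip": [0.3, 0.3, 0.3, 0.3, 0.3, 0.3, 0.3, 0.3, 0.3, 0.3]}}

```text
time_s: 10.3
eef_pos: [0.6566, -0.1265, 0.0993]
eef_rot: [0.0, 0.044, 0.999, -0.0]
wrist_force: [0.4, 0.1, -0.5]
opening: 0.52
grasp_force: 61.0
```

```bash
python3 chk.py s5 86 45 0 98.5
```

```text
[ 0.6565986  -0.12651311  0.09927795] [-0.37  0.54  1.46 -0.    1.15 -1.85] 0.519786926049503 [ 0.4  0.1 -0.5] err to plan (array([ 0. , -0.1,  0.8]), array([-0.   ,  0.   , -0.002]))
```

View pics/s5.png

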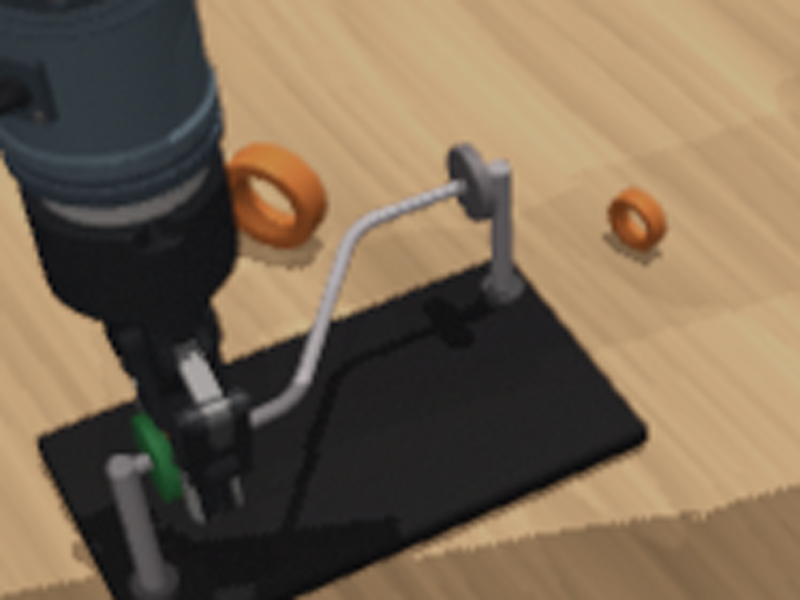

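The fingers are next to the green stop at (160,460) with no contact force yet. I'll push 3 mm further and check.

>>> {"fn": "play_rows", "kwargs": {"xyz": [[-0.5, 0, 0], [-1, 0, 0], [-1.5, 0, 0], [-2, 0, 0], [-2.5, 0, 0], [-3, 0, 0], [-3, 0, 0], [-3, 0, 0], [-3, 0, 0], [-3, 0, 0]], "rot": [[0, 0, 0], [0, 0, 0], [0, 0, 0], [0, 0, 0], [0, 0, 0], [0, 0, 0], [0, 0, 0], [0, 0, 0], [0, 0, 0], [0, 0, 0]], "grip": [0.3, 0.3, 0.3, 0.3, 0.3, 0.3, 0.3, 0.3, 0.3, 0.3]}}

```text
time_s: 11.6
eef_pos: [0.6571, -0.1265, 0.0987]
eef_rot: [-0.003, 0.044, 0.999, 0.0]
wrist_force: [-8.8, -0.1, 2.2]
opening: 0.522
grasp_force: 61.4
```

The ring is touching the stop (−8.8 N). I'll ease off the push, lower it onto the wire, open and lift clear.

>>> {"fn": "play_rows", "kwargs": {"xyz": [[1, 0, 0], [2, 0, 0], [2, 0, 3], [2, 0, 6], [2, 0, 9], [2, 0, 9], [2, 0, 9], [2, 0, 9], [2, 0, 9], [2, 0, 9]], "rot": [[0, 0, 0], [0, 0, 0], [0, 0, 0], [0, 0, 0], [0, 0, 0], [0, 0, 0], [0, 0, 0], [0, 0, 0], [0, 0, 0], [0, 0, 0]], "grip": [0.3, 0.3, 0.3, 0.3, 0.3, 0.3, 0.6, 0.8, 1, 1]}}

```text
time_s: 12.85
eef_pos: [0.6575, -0.1266, 0.0903]
eef_rot: [0.0, 0.044, 0.999, -0.0]
wrist_force: [0.8, 0.6, -0.1]
opening: 1.003
grasp_force: 0.0
```

>>> {"fn": "play_rows", "kwargs": {"xyz": [[0, 0, 0], [0, 0, 0], [0, 0, -10], [0, 0, -25], [0, 0, -45], [0, 0, -70], [0, 0, -100], [0, 0, -130], [0, 0, -150], [0, 0, -150]], "rot": [[0, 0, 0], [0, 0, 0], [0, 0, 0], [0, 0, 0], [0, 0, 0], [0, 0, 0], [0, 0, 0], [0, 0, 0], [0, 0, 0], [0, 0, 0]], "grip": [1, 1, 1, 1, 1, 1, 1, 1, 1, 1]}}

```text
time_s: 14.1
eef_pos: [0.6583, -0.127, 0.2432]
eef_rot: [0.002, 0.044, 0.999, -0.001]
wrist_force: [-0.5, -0.2, -0.1]
opening: 1.0
grasp_force: 0.0
```

```bash
python3 chk.py s6 86 45 0 239; python3 - <<'E'
from h import *
from bench import vision
park=world([.088,.045,.0885]);print(park)
for n in("scene","top"):
    c=vision.camera(n);P=cloud(c);hsv=cv2.cvtColor(c["color"],cv2.COLOR_RGB2HSV)
    m=(hsv[...,0]<18)&(hsv[...,1]>170)&(P[...,2]>.06)&(np.linalg.norm(P[...,:2]-park[:2],axis=-1)<.06)
    A=P[m];print(n,len(A));
    if len(A):print(A.min(0),A.max(0))
    bl=(abs(hsv[...,0].astype(int)-110)<12)&(hsv[...,1]>130)&(P[...,2]>.06)&(P[...,2]<.13);print("blue",np.median(P[bl],0))
E
```

```text
[ 0.65834389 -0.12696211  0.24321249] [-0.37  0.39  1.36  0.    1.39 -1.85] 1.0001015321582811 [-0.5 -0.2 -0.1] err to plan (array([1.8, 0.2, 4.2]), array([-0.001,  0.005, -0.002]))
[ 0.65855863 -0.12677076  0.0885    ]
scene 206
[ 0.65156001 -0.14383413  0.07035855] [ 0.66911088 -0.1039744   0.1186559 ]
blue [0.47297545 0.12125813 0.09799094]
top 0
blue [0.89545057 0.11376077 0.07760801]
```

View pics/s6.png

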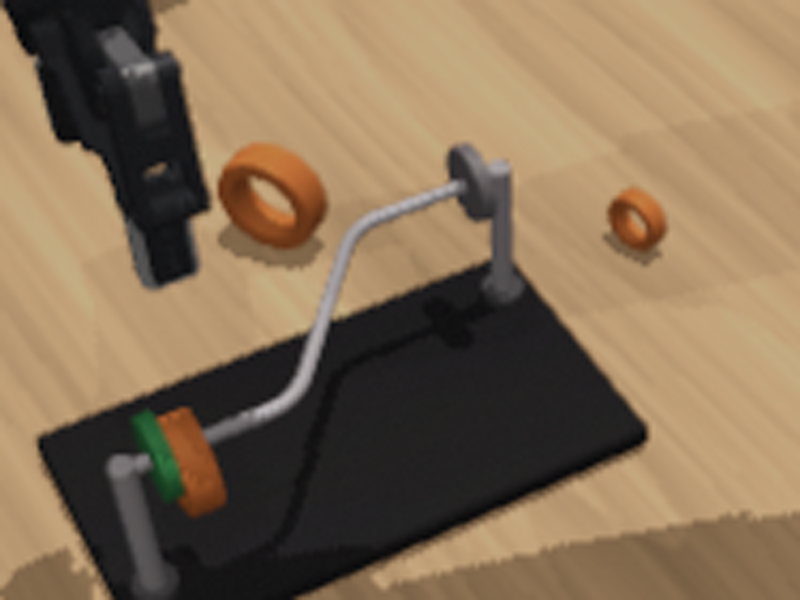

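The orange ring hangs at (195,462) against the green stop at (158,455). The gripper is clear, and the blue ring hasn't moved. Handing in.

```bash
python3 -c "
from bench import ctrl
print(ctrl.hand_in())"
```

```text
the job is handed in; nothing more can be done
None
```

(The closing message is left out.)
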